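# Right the bottle, ease out the sagging bolt, hold the guard gate ajar

### The arm

A 6-joint arm with a two-finger parallel gripper is mounted at the origin on a cart in front of the work surface, level with it; the furniture and walls round the work are solid. World frame = base frame: x ahead of the robot, y to its left, z up, the work surface at z = 0. Lengths are in mm, angles in degrees, forces in N, time in s.
With the tool pointing down it reaches from about 300 to 850 mm from the base axis. Payload 4.2 kg.
Tool frame: the origin (TCP) lies midway between the tips of the shut fingers; the grasp point (between the pads) lies 19 mm behind it (pinch_z is the distance from the TCP to the grasp point, in mm); z points along the fingers, y is the line along which they close (so a half turn about z gives the same grasp; the last joint's range is limited). The gripper opens to 91 mm and grips with 3 to 60 N. Pads are 32 mm wide; open, the fingers measure 118 mm over their backs; the gripper's body (76 mm by 178 mm) begins 60 mm behind the grasp point.
Start: joints at [-66.234, 18.312, 89.639, -0, 72.044, -1.146], TCP at [242.212, -521.514, 213.976] pointing down, gripper open.
Joint ranges: [-177.97, 177.97], [-48.28, 115.42], [12.27, 149.76], [-77.06, 257.06], [2.81, 150.46], [-146.56, 146.56]. Speed limits (degrees/s): [147.25, 147.25, 180, 180, 180, 180].

### API

Orientations are given as [roll, pitch, yaw] about the fixed x, y, z axes, in that order (R = Rz(yaw) Ry(pitch) Rx(roll)).
In Python, from workcell import * gives the robot as it stands.
- The arm moves only by the tool step_arm, never from a script. Its argument "steps" is a list of rows, each a list of 7 numbers: the turn, a rotation vector about the tool's x, y, z in degrees, then the shift along the tool's x, y, z in mm, then the opening, from 0 (shut) to 1 (fully open). In form: [[rx, ry, rz, x, y, z, hand], ...]. A call has exactly 8 rows; each row shifts and turns the commanded pose from where the row before left it, along the tool's axes as they then stand; what a row does not reach is not made up. A row lasts 1/8 s, in which the tool goes at most 62.5 mm and 10.7 degrees, less where a joint would pass 70% of its speed; a pose out of reach is approached as far as the arm can. A call is refused whole if a number of a shift passes 62.5 or a number of a turn 10.7, either way. A call with a gripper value outside its range is refused whole. The fingers move at their own pace and stop on an object; "force" is the grip in N (left out, the last holds). Time passes only in rows, so rows that do not move let the fingers close, or fill a call up. It gives the time, the measured TCP pose, the force, the opening and the grip force at its end, in the units of the state.
- state(): the state, without advancing time (a new reading comes with each control period).
- grab_frame(name): name is "scene" or "top" or "wrist"; returns a dict with "image" (400x640x3 uint8, blue, green, red), "fovy" (degrees; the focal length in pixels is half the picture's height over the tangent of half this angle, whatever the lens; pixels are square), "cx", "cy" (the principal point, pixels), "origin" and "rotation" of the camera in the world; the wrist camera has in their place "tool_from_camera" (4x4, takes a point from camera to tool coordinates, whose origin is the TCP and whose axes are the flange's). Camera axes: x right, y down, z forward; pixel columns grow to the right and rows downward; lengths in mm; the calibration is good to about 2 mm. A picture is of the moment at which its call begins: read the wrist's pose just before it. There is no depth.
- job_done(): hands the job in; it is judged then, once.
The state is a dict: "time_s": time; "qpos": joint angles; "qvel": joint speeds; "effort": joint torques, N m; "ee_pos": TCP position; "ee_rot": TCP orientation; "force": force on the tool from outside, world axes, zero at the start; "torque": the same for the moment, N m; "gripper_width": finger opening in mm; "gripper_force": force on a finger pad.
Only numpy, scipy, OpenCV 4.12 (cv2) and the standard library are available. Lean on these libraries where they do the work, as an engineer would, in place of code of your own. Each camera call takes 0.05 s, during which the arm holds its last target. There are 200 camera calls.

### The job

The dropper bottle has toppled in front of the bench guard's gate: stand it upright on the round cork coaster first, and let go of it. Then lift the gate's sagging brass bolt by its red knob so that its nose rises over the bent-up lip of the keeper, draw it fully back without forcing it against the keeper, and pull the spring-shut gate ajar so that its free edge stands about 7 cm out. Finish still holding the gate ajar like that, and leave the two vials, the mug and the calculator where they are.

Things in the scene. Friction and masses are not known exactly. Their poses are not given: they have to be found in the camera images.
- bottle: amber dropper bottle, black dropper top, 70 g, 102 mm tall: round body 33 mm across, shoulder ending 70 mm up, then narrow cap and teat. Origin: centre of its underside; its own z axis points from base to dropper. At the start it lies on its side on the worktop (origin then 16.5 mm up) in front of the gate, dropper pointing roughly to the robot's left
- coaster: round cork coaster 90 mm across and 4 mm thick, fixed to the worktop; origin at the centre of its underside. Its place varies
- guard: low pen with clear sides and aluminium frame, 280 wide (its y) x 122 deep (its x) x 127 mm high, open at the top, fixed, but placed differently each time. Origin: centre of its underside; its -x axis points out of the gated front towards the robot, +y to the robot's left. The shut gate's front face is 61 mm in front of the origin
- gate (a joint): opening angle, rad: 0 shut, grows as the free right-hand edge swings out towards the robot, to 1.3. The gate is 200 mm wide, its top 118 mm up, on a vertical hinge at its left edge (guard frame x -61, y +120 mm). A spring shuts it: 0.3 N m at 0, 0.7 N m at 0.35 rad (some 4 N at the knob)
- gate_edge (a point): free (right-hand) vertical edge of the gate at its front face, 62 mm above the worktop; 200 mm from the hinge. Moves out by about 70 mm at a gate angle of 0.35 rad
- bolt (a joint): how far the bolt is drawn, m: 0 fully shot into the keeper, 0.036 its stop, fully back. It slides along the gate towards the hinge (guard +y while the gate is shut) with about 1 N of friction. The nose is clear of the keeper beyond about 0.020
- bolt_lift (a joint): how far the bolt is lifted in its worn barrels, m: 0 sagged, 0.016 upper stop; it falls back by its own weight (120 g). While the nose is in the keeper a lift of at least 0.009 is needed to pass the lip; once it is drawn back the bolt may drop again
- bolt_knob (a point): middle of the red knob on the bolt, upright, round, 18 mm across, 34 mm high (its top is 15 mm above this point; this point is 145 mm above the worktop when sagged). It stands above everything else on the gate, 14.5 mm in front of the gate's face, and moves with bolt and gate. Grip it from above; it moves both bolt and gate
- keeper: dark steel keeper (staple, open at the top) fixed on the guard's right-hand post, holding the bolt's turned-down nose; its lip on the gate's side is bent up 9 mm in front of the nose. Origin same as the guard's. While the nose is in it neither the sagged bolt can be drawn nor the gate opened
- green_vial: white sample vial with green cap, 30 mm across, 63 mm tall, loose inside the guard; origin at the centre of its underside. Leave alone
- black_vial: white sample vial with black cap, 27 mm across, 56 mm tall, loose inside the guard; origin at the centre of its underside. Leave alone
- mug: white mug 83 mm across, 86 mm tall, to the left beyond the coaster; origin at the centre of its underside. Leave alone
- calculator: pocket calculator 128x78x14 mm, on the right; origin at the centre of its underside. Leave alone
Mind the look-alikes: they are no part of the job. Of the things that look like the bottle, the smaller one is meant. Several things have the shape of the coaster; the one meant has the colours described above.

How it is judged (in metres and radians):
On the way, in this order (a step that is already met when the one before it is completed fails the run):
1. the bottle stands upright on the coaster and is let go (angle between bottle's own z axis and vertical below 0.15 rad and horizontal distance between bottle and coaster below 0.035 m and height (world z) of bottle below 0.01 m and contact force between bottle and the fingers below 0.05 N and value of joint bolt below 0.01 m), for 0.2 s.
2. the bolt is drawn out of the keeper (value of joint bolt above 0.022 m), for 0.1 s.
At the end, for the whole second after the job is handed in: the fingers still hold the gate (or its bolt, at least 1 N) steady at 0.24 to 0.50 rad (free edge 48 to 96 mm out), the bolt drawn at least 22 mm, and the bottle stands upright (within 0.15 rad) on the coaster with its centre within 35 mm of the coaster's, touched by neither arm nor gate (value of joint gate between 0.24 and 0.5 rad and velocity of joint gate between -0.05 and 0.05 rad/s and value of joint bolt above 0.022 m and contact force between the fingers and gate above 1 N and angle between bottle's own z axis and vertical below 0.15 rad and horizontal distance between bottle and coaster below 0.035 m and height (world z) of bottle below 0.01 m and contact force between bottle and the arm below 0.05 N and contact force between bottle and gate below 0.05 N); the arm keeps its last pose, push and grip.
It fails at once if the bolt is forced against the keeper (over 30 N) (contact force between bolt and keeper above 30 N).
It fails at once if a vial is moved by over 3 cm (distance of any of green_vial, black_vial from where it was at the start of the episode above 0.03 m).
It fails at once if the mug or the calculator is moved by over 3 cm (distance of any of mug, calculator from where it was at the start of the episode above 0.03 m).
It also fails if it takes over 51 s, if anything falls off the work surface, if the arm or the gripper's body presses on something with over 40 N, if the wrist force passes 120 N, or if a joint passes its speed limit or range.

## Working session

There is one attempt and no reset: what is moved stays moved. The work goes in short steps, Python scripts to look and compute and a tool call to move; the robot and the scene stay as the last step left them, time stands still between calls to the robot, and variables do not carry over. Pictures are saved under pics/ and viewed, at most 12 in all, crops included, and the job is handed in when it is done.

Besides the shell and the picture viewer there is one more tool, called after ">>>" by a JSON object that holds its "fn" and its "kwargs", one argument or row to a line. step_arm: Moves the arm, as the interface text tells. Its arguments: {"type":"object","properties":{"steps":{"type":"array","items":{"type":"array","items":{"type":"number"}}},"force":{"type":"number"}},"required":["steps"]}

```bash
mkdir -p pics; cat > h.py <<'E'
from workcell import *
import numpy as np, cv2
from scipy.spatial.transform import Rotation as R
def ray(f,u,v):
    fl=200/np.tan(np.radians(f["fovy"])/2)
    d=np.array([(u-f["cx"])/fl,(v-f["cy"])/fl,1.0])
    return np.array(f["origin"]),np.array(f["rotation"])@d
def onz(f,u,v,z):
    o,d=ray(f,u,v); return o+d*(z-o[2])/d[2]
def proj(f,p):
    fl=200/np.tan(np.radians(f["fovy"])/2)
    c=np.array(f["rotation"]).T@(np.array(p,float)-np.array(f["origin"]))
    return np.array([f["cx"]+fl*c[0]/c[2],f["cy"]+fl*c[1]/c[2]])
def tri(f,a,g,b):
    o,d=ray(f,*a);p,e=ray(g,*b)
    t=np.linalg.lstsq(np.c_[d,-e],p-o,rcond=None)[0]
    q=o+d*t[0];r=p+e*t[1]
    return (q+r)/2,np.linalg.norm(q-r)
E
python3 - <<'E'
from h import *
for n in("scene","top"):
    f=grab_frame(n); cv2.imwrite(f"pics/{n}0.png",f["image"]); np.save(f"{n}0.npy",f,allow_pickle=True)
    print(n,f["fovy"],f["cx"],f["cy"],np.round(f["origin"]),np.round(f["rotation"],3).tolist())
s=state();print(s["time_s"],s["ee_rot"],s["force"],s["gripper_width"])
E
```

```text
scene 50.5328714702305 320.9509166294712 203.39057714043892 [-106.  650.  887.] [-130.528, -0.745, -136.368]
top 47.874614494333144 315.12694306803223 191.1086267488257 [ 393.  -25. 1357.] [-173.45, 0.745, -90.707]
0.1 [-1.79911980e+02 -1.61387828e-03  2.49126935e+01] [0.28504765 0.24832187 0.69541146] 91.12978866248964
```

View pics/scene0.png

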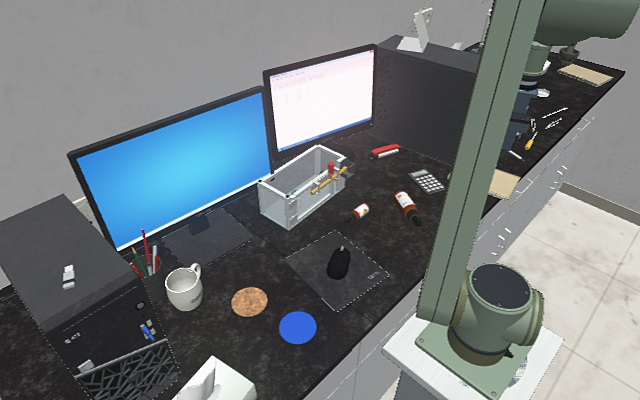

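View pics/top0.png

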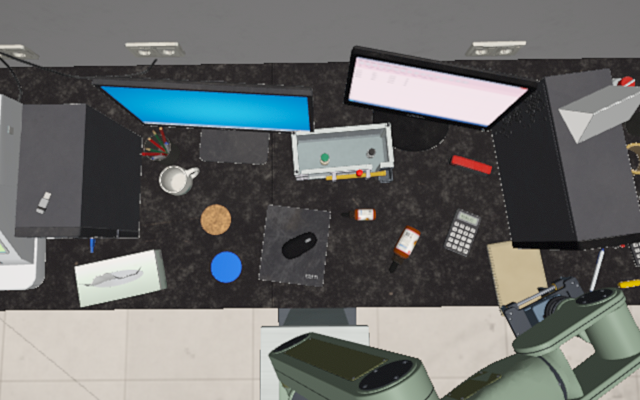

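The scene picture shows the cork coaster at (249,301), the small bottle at (358,212), and the guard with its red knob near (331,168). In the top picture these are the coaster at (216,220), the small bottle at (365,215) with its dropper to the left at (345,215), and the red knob at (360,173). The camera rotation is given as Euler angles, so I'll fix that and measure.

```bash
sed -i 's/np.array(f\["rotation"\])/rot(f)/' h.py; cat >> h.py <<'E'
def rot(f): return R.from_euler("xyz",f["rotation"],degrees=True).as_matrix()
def load(n): return np.load(n,allow_pickle=True).item()
E
python3 - <<'E'
from h import *
t=load("top0.npy");s=load("scene0.npy")
def blobs(f,lo,hi,box,mn=6):
    h=cv2.cvtColor(f["image"],cv2.COLOR_BGR2HSV);m=cv2.inRange(h,lo,hi)
    k=np.zeros_like(m);x0,y0,x1,y1=box;k[y0:y1,x0:x1]=m[y0:y1,x0:x1]
    n,l,st,c=cv2.connectedComponentsWithStats(k)
    return [(np.round(c[i],1).tolist(),st[i].tolist()) for i in range(1,n) if st[i][4]>=mn]
print("cork t",b:=blobs(t,(5,60,90),(20,200,255),(190,195,245,245),100),onz(t,*b[0][0],4))
print("cork s",b:=blobs(s,(5,60,90),(20,200,255),(220,280,275,325),100),onz(s,*b[0][0],4))
for n,f,box in(("t",t,(340,160,382,184)),("s",s,(315,155,350,180))):
    print("knob",n,blobs(f,(0,150,90),(6,255,255),box),blobs(f,(172,150,90),(180,255,255),box))
print("bolt brass t",blobs(t,(15,100,90),(30,255,255),(300,160,400,190)))
print("bottle t",blobs(t,(0,110,60),(18,255,255),(340,200,385,230)))
cv2.imwrite("pics/c.png",np.vstack([cv2.resize(t["image"][115:230,285:405],None,fx=5,fy=5,interpolation=2)[:, :600][:575]]))
cv2.imwrite("pics/d.png",cv2.resize(s["image"][135:235,250:400],None,fx=5,fy=5,interpolation=2))
E
```

```text
cork t [([215.3, 219.2], [200, 204, 31, 31, 755])] [467.51236366 292.34202542   4.        ]
cork s [([248.9, 301.4], [231, 287, 37, 30, 861])] [465.76932839 295.85062637   4.        ]
knob t [([358.8, 172.4], [356, 170, 7, 6, 30])] []
knob s [([330.9, 163.6], [329, 162, 5, 4, 17])] [([330.6, 169.5], [329, 166, 4, 7, 19])]
bolt brass t [([378.0, 173.4], [370, 170, 16, 7, 77]), ([363.0, 175.1], [360, 173, 6, 5, 21]), ([346.4, 176.3], [336, 174, 23, 6, 91]), ([328.5, 177.7], [326, 176, 6, 5, 24])]
bottle t [([355.6, 214.0], [354, 209, 4, 11, 42]), ([373.9, 214.0], [373, 208, 3, 12, 33])]
```

View pics/c.png

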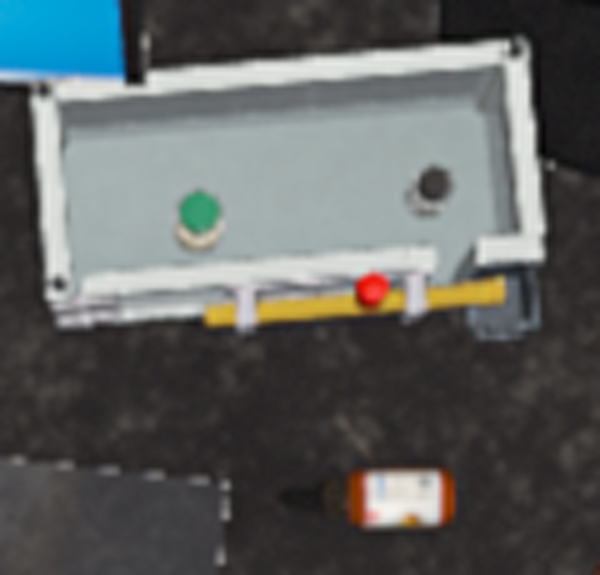

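View pics/d.png

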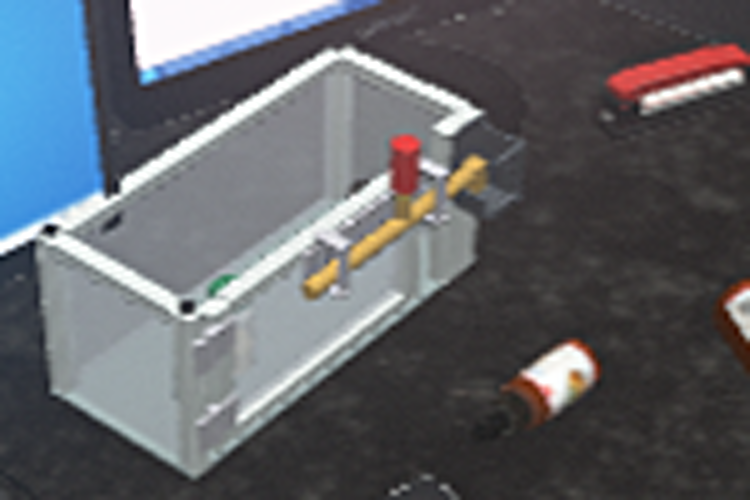

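The enlarged top crop shows the bottle body spanning (354.4..376, 208.6..220.4) with its teat tip at (341.4,214.6). It also shows the knob at (358.8,172.4), the brass bolt along the gate, and the keeper at the right. The enlarged scene crop confirms the bolt is sagged with its nose in the keeper; the knob's top centre is at about (331,164).

```bash
python3 - <<'E'
from h import *
t=load("top0.npy");s=load("scene0.npy")
p=lambda n,*a:print(n,np.round(a[0],1),*a[1:])
p("base",onz(t,376,214.4,16.5)); p("shoulder",onz(t,354.4,214.5,16.5)); p("tip",onz(t,341.4,214.6,16.5))
# scene: crop/5+(250,135)
sc=lambda x,y:(250+x/5,135+y/5)
tc=lambda x,y:(285+x/5,115+y/5)
p("tip s",onz(s,*sc(478,430),16.5));p("base s",onz(s,*sc(588,357),16.5))
p("knobtop",onz(t,*tc(373,286),160)); p("knobtop s",onz(s,*sc(404,143),160))
p("knob tri",*tri(t,tc(372,290),s,sc(404,165)))
for n,a in(("FLpost",(57,285)),("BLpost",(42,90)),("BRpost",(517,47))):p(n,onz(t,*tc(*a),127))
for n,a in(("FLpost",(187,307)),("BLpost",(50,231))):p(n+" s",onz(s,*sc(*a),127))
p("bolt L",onz(t,*tc(206,317),128));p("bolt R",onz(t,*tc(503,291),128))
E
```

```text
base [ 474.9 -189.6   16.5]
shoulder [ 475.4 -125.4   16.5]
tip [475.6 -86.8  16.5]
tip s [478.9 -88.5  16.5]
base s [ 473.8 -187.8   16.5]
knobtop [ 580.  -131.1  160. ]
knobtop s [ 578.5 -124.8  160. ]
knob tri [ 582.2 -131.6  138.4] 2.6279536674998383
FLpost [588.2  40.4 127. ]
BLpost [698.5  47.9 127. ]
BRpost [ 718.9 -217.5  127. ]
FLpost s [588.4  43.2 127. ]
BLpost s [696.9  51.8 127. ]
bolt L [569.  -41.7 128. ]
bolt R [ 581.2 -205.4  128. ]
```

```bash
cat >> h.py <<'E'
def zdir(tilt_rpy): return R.from_euler("xyz",tilt_rpy,degrees=True)
def plan(targets,hand,cur=None):
    """targets: list of (pos, Rotation, nrows). prints rounded rows"""
    s=state()
    p=np.array(s["ee_pos"],float);r=R.from_euler("xyz",s["ee_rot"],degrees=True)
    if cur: p,r=np.array(cur[0],float),cur[1]
    out=[]
    for tp,tr,n in targets:
        p0,r0=p,r;w=(r0.inv()*tr).as_rotvec()
        for i in range(1,n+1):
            gp=p0+(np.array(tp)-p0)*i/n;gr=r0*R.from_rotvec(w*i/n)
            sh=np.round(r.inv().apply(gp-p),1);tu=np.round((r.inv()*gr).as_rotvec(degrees=True),1)
            out.append([*tu.tolist(),*sh.tolist(),hand])
            p=p+r.apply(sh);r=r*R.from_rotvec(tu,degrees=True)
    for k in range(0,len(out),8):print("["+",".join("["+",".join(f"{v+0:g}" for v in q)+"]" for q in out[k:k+8])+"]")
    print("end",np.round(p,1),r.as_euler("xyz",degrees=True).round(1))
def G(yaw,tilt): # yaw about z of tool-down, then ry about tool y
    return R.from_euler("xyz",[180,0,yaw],degrees=True)*R.from_euler("y",tilt,degrees=True)
def st():
    s=state();print(s["time_s"],"q",np.round(s["qpos"],1),"p",np.round(s["ee_pos"],1),np.round(s["ee_rot"],1),"F",np.round(s["force"],1),"w",np.round(s["gripper_width"],1),"gf",np.round(s["gripper_force"],1));return s
E
python3 - <<'E'
from h import *
plan([((457,-108,210),G(90,-20),8),((457,-108,131),G(90,-20),2),((457,-152,9),G(90,-20),6)],1)
E
```

```text
[[-1.4,-2.2,-8,46.1,-35.5,0.5,1],[-1.5,-2.3,-8.1,50.6,-28.7,-2.2,1],[-1.4,-2.2,-8,54,-21.3,-5,1],[-1.4,-2.2,-8.1,56.1,-13.3,-7.5,1],[-1.4,-2.3,-8,57.2,-5.2,-9.9,1],[-1.5,-2.2,-8.1,56.8,3.1,-12.2,1],[-1.4,-2.2,-8,55.3,11.4,-14.1,1],[-1.4,-2.2,-8.1,52.6,19.3,-15.9,1]]
[[0,0,0,13.5,0,37.1,1],[0,-0.1,0,13.4,0.1,37.2,1],[0,0,0,0.1,0,21.6,1],[0,0,0,0.1,0,21.6,1],[0,0,0,0.1,0,21.6,1],[0,0,0,0,0,21.6,1],[0,0,0,0.1,0,21.6,1],[0,0,0,0.1,0.1,21.6,1]]
end [ 457.  -152.     9.1] [-180.   20.   90.]
```

>>> {"fn": "step_arm", "kwargs": {
  "steps": [
    [-1.4, -2.2, -8, 46, -35.5, 0.5, 1],
    [-1.5, -2.3, -8.1, 50.5, -28.5, -2, 1],
    [-1.4, -2.2, -8, 54, -21.5, -5, 1],
    [-1.4, -2.2, -8, 56, -13.5, -7.5, 1],
    [-1.4, -2.3, -8, 57, -5, -10, 1],
    [-1.5, -2.2, -8, 57, 3, -12, 1],
    [-1.4, -2.2, -8, 55.5, 11.5, -14, 1],
    [-1.4, -2.2, -8, 52.5, 19.5, -16, 1]
  ]
}}

```text
time_s: 1.1
ee_pos: [458.2, -106.9, 209.9]
ee_rot: [180.0, 20.1, 90.0]
force: [1.2, 0.3, 0.0]
gripper_width: 91.7
gripper_force: 0.0
```

```bash
python3 - <<'E'
from h import *
st()
plan([((457,-108,131),G(90,-20),3),((457,-152,9),G(90,-20),5)],1)
E
```

```text
1.1 q [ -0.4   8.9 106.3 -22.1  66.3   8.9] p [ 458.2 -106.9  209.9] [180.   20.1  90. ] F [1.2 0.3 0. ] w 91.7 gf 0.0
[[0,0,0,8.7,-0.4,24.8,1],[0,0.1,0,8.7,-0.4,24.8,1],[0,0,0,8.6,-0.5,24.9,1],[0,0,0,0.1,0,25.9,1],[0,0,0,0.1,0,26,1],[0,0,0,0.1,0,25.9,1],[0,0,0,0.1,0,25.9,1],[0,0,0,0.1,0,26,1]]
end [ 457. -152.    9.] [180.  20.  90.]
```

>>> {"fn": "step_arm", "kwargs": {
  "steps": [
    [0, 0, 0, 8.7, -0.4, 25, 1],
    [0, 0, 0, 8.7, -0.4, 25, 1],
    [0, 0, 0, 8.7, -0.4, 25, 1],
    [0, 0, 0, 0, 0, 26, 1],
    [0, 0, 0, 0, 0, 26, 1],
    [0, 0, 0, 0, 0, 26, 1],
    [0, 0, 0, 0, 0, 26, 1],
    [0, 0, 0, 0, 0, 25, 1]
  ]
}}

```text
time_s: 2.1
ee_pos: [456.3, -154.4, 8.4]
ee_rot: [180.0, 20.0, 89.7]
force: [0.5, -0.1, 0.6]
gripper_width: 91.1
gripper_force: 0.0
```

>>> {"fn": "step_arm", "kwargs": {
  "steps": [
    [0, 0, 0, 0, 0, 0, 0.2],
    [0, 0, 0, 0, 0, 0, 0.2],
    [0, 0, 0, 0, 0, 0, 0.2],
    [0, 0, 0, 0, 0, 0, 0.2],
    [0, 0, 0, 0, 0, 0, 0.2],
    [0, 0, 0, 0, 0, 0, 0.2],
    [0, 0, 0, 0, 0, 0, 0.2],
    [0, 0, 0, 0, 0, 0, 0.2]
  ],
  "force": 15
}}

```text
time_s: 3.1
ee_pos: [456.6, -154.2, 9.5]
ee_rot: [179.9, 20.0, 89.7]
force: [0.2, 0.9, 3.1]
gripper_width: 31.6
gripper_force: 15.0
```

```bash
python3 - <<'E'
from h import *
st()
f=grab_frame("top");np.save("top1.npy",f,allow_pickle=True)
w=grab_frame("wrist");cv2.imwrite("pics/w1.png",np.hstack([cv2.resize(w["image"],(480,300)),cv2.resize(f["image"][140:240,300:400],(300,300),interpolation=2)]))
plan([((440,-160,150),G(90,-20),4),((420,0,190),G(90,15),4),((440,180,190),G(90,70),8)],0.2)
E
```

```text
3.1 q [ -6.3  23.9 121.1 -33.9  37.7  21.6] p [ 456.6 -154.2    9.5] [179.9  20.   89.7] F [0.2 0.9 3.1] w 31.6 gf 15.0
[[0,0,-0.1,-13.4,-4.1,-32.5,0.2],[0,0,0,-13.5,-4.1,-32.5,0.2],[0,0,-0.1,-13.4,-4.1,-32.5,0.2],[0,0,-0.1,-13.4,-4.1,-32.5,0.2],[0,8.8,0,34.1,-5,-23.1,0.2],[0,8.7,0,37.3,-5,-17.6,0.2],[0,8.8,0,39.5,-5,-11.7,0.2],[0,8.7,0,40.9,-5.1,-5.6,0.2]]
[[0,6.9,0,21.7,2.5,5.8,0.2],[0,6.9,0,20.9,2.5,8.4,0.2],[0,6.8,0,19.7,2.5,10.8,0.2],[0,6.9,0,18.4,2.5,13.1,0.2],[0,6.9,0,16.6,2.5,15.2,0.2],[0,6.9,0,14.6,2.5,17,0.2],[0,6.9,0,12.5,2.5,18.7,0.2],[0,6.8,0,10.2,2.5,20.1,0.2]]
end [440. 180. 190.] [-179.9  -70.    89.9]
```

View pics/w1.png

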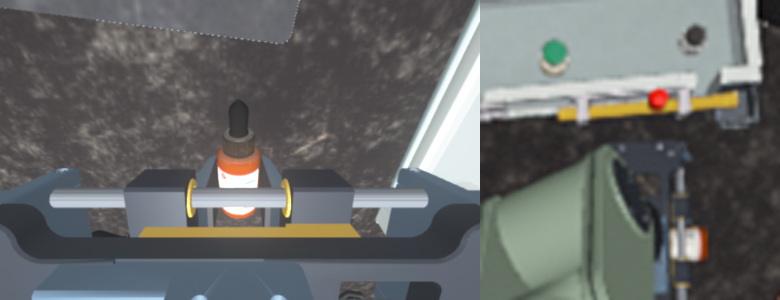

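Wrist picture: the bottle is held squarely between the fingers, teat at (238,105), and the guard is untouched. I'll lift, swing it upright and carry it.

>>> {"fn": "step_arm", "kwargs": {
  "steps": [
    [0, 0, 0, -13.4, -4, -32.5, 0.2],
    [0, 0, 0, -13.4, -4, -32.5, 0.2],
    [0, 0, 0, -13.4, -4, -32.5, 0.2],
    [0, 0, 0, -13.4, -4, -32.5, 0.2],
    [0, 8.8, 0, 34, -5, -23, 0.2],
    [0, 8.7, 0, 37.5, -5, -17.5, 0.2],
    [0, 8.8, 0, 39.5, -5, -11.5, 0.2],
    [0, 8.7, 0, 41, -5, -5.5, 0.2]
  ]
}}

```text
time_s: 4.2
ee_pos: [420.4, 1.6, 189.7]
ee_rot: [180.0, -15.2, 89.7]
force: [-1.2, -0.4, -1.6]
gripper_width: 31.2
gripper_force: 15.0
```

>>> {"fn": "step_arm", "kwargs": {
  "steps": [
    [0, 6.9, 0, 21.7, 2.5, 5.8, 0.2],
    [0, 6.9, 0, 21, 2.5, 8.5, 0.2],
    [0, 6.8, 0, 19.7, 2.5, 11, 0.2],
    [0, 6.9, 0, 18.4, 2.5, 13, 0.2],
    [0, 6.9, 0, 16.6, 2.5, 15, 0.2],
    [0, 6.9, 0, 14.6, 2.5, 17, 0.2],
    [0, 6.9, 0, 12.5, 2.5, 18.5, 0.2],
    [0, 6.8, 0, 10, 2.5, 20, 0.2]
  ]
}}

```text
time_s: 5.2
ee_pos: [441.9, 180.2, 189.0]
ee_rot: [179.9, -70.1, 89.8]
force: [-0.2, -0.8, -1.5]
gripper_width: 31.7
gripper_force: 15.0
```

```bash
python3 - <<'E'
from h import *
st()
plan([((466.5,290,110),G(90,70),5),((466.5,301,60),G(90,70),3)],0.2)
E
```

```text
5.2 q [-18.5  26.3 121.9  64.4  82.3 -59.7] p [441.9 180.2 189. ] [179.9 -70.1  89.8] F [-0.2 -0.8 -1.5] w 31.7 gf 15.0
[[0.1,0,0,-7.4,4.8,26.1,0.2],[0,-0.1,0,-7.4,4.8,26,0.2],[0.1,0,0,-7.3,4.8,26.1,0.2],[0.1,0,-0.1,-7.4,4.9,26,0.2],[0,0,0,-7.3,4.9,26.1,0.2],[0,0,0,-14.4,0,9.1,0.2],[0,0,0,-14.4,0,9.1,0.2],[0,0,0,-14.4,-0.1,9.2,0.2]]
end [466.5 301.   60. ] [179.9 -70.   90.1]
```

>>> {"fn": "step_arm", "kwargs": {
  "steps": [
    [0, 0, 0, -7.4, 4.8, 26, 0.2],
    [0, 0, 0, -7.4, 4.8, 26, 0.2],
    [0, 0, 0, -7.4, 4.8, 26, 0.2],
    [0, 0, 0, -7.4, 4.8, 26, 0.2],
    [0, 0, 0, -7.4, 4.8, 26, 0.2],
    [0, 0, 0, -14.4, 0, 9, 0.2],
    [0, 0, 0, -14.4, 0, 9, 0.2],
    [0, 0, 0, -14.4, 0, 9, 0.2]
  ]
}}

```text
time_s: 6.2
ee_pos: [466.4, 299.9, 59.1]
ee_rot: [179.9, -69.9, 89.8]
force: [0.1, -0.3, -0.6]
gripper_width: 31.9
gripper_force: 15.0
```

```bash
python3 - <<'E'
from h import *
st()
f=grab_frame("scene");np.save("s2.npy",f,allow_pickle=True)
g=grab_frame("top")
cv2.imwrite("pics/s2.png",np.hstack([cv2.resize(f["image"][240:340,190:310],(480,400),interpolation=2),cv2.resize(g["image"][170:250,175:235],(300,400),interpolation=2)]))
E
```

```text
6.2 q [ -3.3  41.2 125.   82.1  71.2 -75.5] p [466.4 299.9  59.1] [179.9 -69.9  89.8] F [ 0.1 -0.3 -0.6] w 31.9 gf 15.0
```

View pics/s2.png

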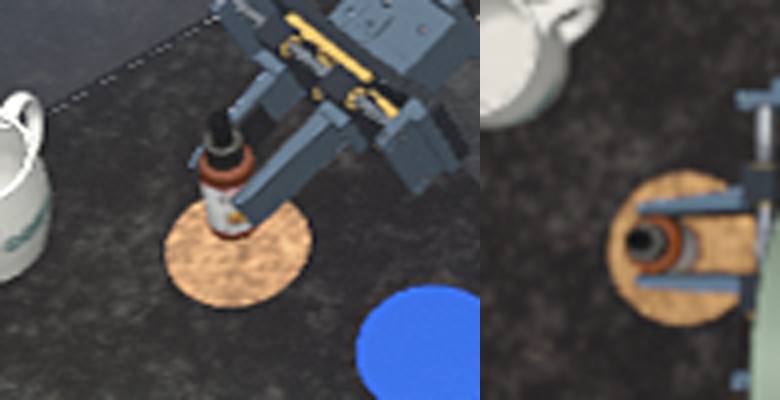

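```bash
python3 - <<'E'
from h import *
s=load("s2.npy");t=load("top0.npy")
for z in(24,126):
    print(z,proj(s,(466.4,293,z)),proj(t,(466.4,293,z)))
q,e=tri(s,(245,268.8),t,(207.8,218)); print("teat tip",q,e)
print(onz(s,248.8,296.5,22))
plan([((466.5,301.5,45),G(90,70),4),((466.5,301.5,38.5),G(90,70),4)],0.2)
E
```

```text
24 [248.85419781 295.68331525] [213.50242581 219.22667688]
126 [244.59379394 268.67113724] [204.68277711 217.29001245]
teat tip [466.92782106 288.11808418 120.3611486 ] 6.305022903601306
[465.86918606 293.85088598  22.        ]
[[0,0,-0.1,-3,0.2,1.5,0.2],[0.1,0.1,0,-3,0.1,1.6,0.2],[0,0,-0.1,-3,0.2,1.5,0.2],[0.1,0,0,-3,0.1,1.6,0.2],[0,0,0,-1.5,0,0.5,0.2],[0,0,0,-1.6,0,0.6,0.2],[0,0,0,-1.5,0,0.5,0.2],[0,0,0,-1.5,0,0.6,0.2]]
end [466.5 301.5  38.5] [-179.9  -70.    89.9]
```

The bottle is upright over the cork: its base and teat pixels match the projection of an upright bottle. Now lower it.

>>> {"fn": "step_arm", "kwargs": {
  "steps": [
    [0, 0, 0, -3.5, 0.1, 1.7, 0.2],
    [0, 0, 0, -3.5, 0.1, 1.7, 0.2],
    [0, 0, 0, -3.5, 0.1, 1.7, 0.2],
    [0, 0, 0, -3, 0, 1.2, 0.2],
    [0, 0, 0, -2.5, 0, 0.9, 0.2],
    [0, 0, 0, -2, 0, 0.7, 0.2],
    [0, 0, 0, -1.5, 0, 0.5, 0.2],
    [0, 0, 0, 0, 0, 0, 0.2]
  ]
}}

```text
time_s: 7.3
ee_pos: [467.0, 301.0, 39.0]
ee_rot: [179.8, -70.0, 89.9]
force: [-0.7, -0.5, -1.3]
gripper_width: 31.5
gripper_force: 15.0
```

>>> {"fn": "step_arm", "kwargs": {
  "steps": [
    [0, 0, 0, -0.9, 0, 0.3, 0.2],
    [0, 0, 0, -0.9, 0, 0.3, 0.2],
    [0, 0, 0, 0, 0, 0, 0.2],
    [0, 0, 0, 0, 0, 0, 0.2],
    [0, 0, 0, 0, 0, 0, 0.2],
    [0, 0, 0, 0, 0, 0, 0.2],
    [0, 0, 0, 0, 0, 0, 0.2],
    [0, 0, 0, 0, 0, 0, 0.2]
  ]
}}

```text
time_s: 8.3
ee_pos: [467.0, 300.9, 37.2]
ee_rot: [179.8, -70.0, 89.9]
force: [0.2, -0.3, -0.1]
gripper_width: 31.8
gripper_force: 15.0
```

>>> {"fn": "step_arm", "kwargs": {
  "steps": [
    [0, 0, 0, -0.9, 0, 0.3, 0.2],
    [0, 0, 0, 0, 0, 0, 0.2],
    [0, 0, 0, -0.9, 0, 0.3, 0.2],
    [0, 0, 0, 0, 0, 0, 0.2],
    [0, 0, 0, 0, 0, 0, 0.2],
    [0, 0, 0, 0, 0, 0, 0.2],
    [0, 0, 0, 0, 0, 0, 0.2],
    [0, 0, 0, 0, 0, 0, 0.2]
  ]
}}

```text
time_s: 9.3
ee_pos: [467.0, 300.9, 35.3]
ee_rot: [179.8, -70.0, 89.9]
force: [-0.2, -1.4, -0.9]
gripper_width: 31.2
gripper_force: 15.0
```

>>> {"fn": "step_arm", "kwargs": {
  "steps": [
    [0, 0, 0, -0.9, 0, 0.3, 0.2],
    [0, 0, 0, 0, 0, 0, 0.2],
    [0, 0, 0, -0.9, 0, 0.3, 0.2],
    [0, 0, 0, 0, 0, 0, 0.2],
    [0, 0, 0, 0, 0, 0, 0.2],
    [0, 0, 0, 0, 0, 0, 0.2],
    [0, 0, 0, 0, 0, 0, 0.2],
    [0, 0, 0, 0, 0, 0, 0.2]
  ]
}}

```text
time_s: 10.3
ee_pos: [467.1, 301.0, 33.9]
ee_rot: [179.8, -70.0, 89.9]
force: [-0.6, -1.2, 5.7]
gripper_width: 31.7
gripper_force: 15.0
```

```bash
python3 - <<'E'
from h import *
s=st()
f=grab_frame("scene")
for i in range(3): grab_frame("top"); print(np.round(state()["force"],1),np.round(state()["torque"],2))
cv2.imwrite("pics/s3.png",cv2.resize(f["image"][255:315,210:290],(800,600),interpolation=2))
for z in(4,): print([np.round(proj(f,(467+16.5*np.cos(a),293.8+16.5*np.sin(a),z)),1).tolist() for a in np.radians([180,225,270])])
E
```

```text
10.3 q [ -3.2  44.4 125.1  83.4  70.9 -79. ] p [467.1 301.   33.9] [179.8 -70.   89.9] F [-0.6 -1.2  5.7] w 31.7 gf 15.0
[-0.  -2.1  4.8] [0.21 0.02 0.07]
[-1.  -0.5  4.9] [0.24 0.01 0.08]
[-0.2 -1.   5.4] [ 0.2  -0.03  0.04]
[[253.4, 304.4], [255.8, 300.6], [254.3, 296.8]]
```

View pics/s3.png

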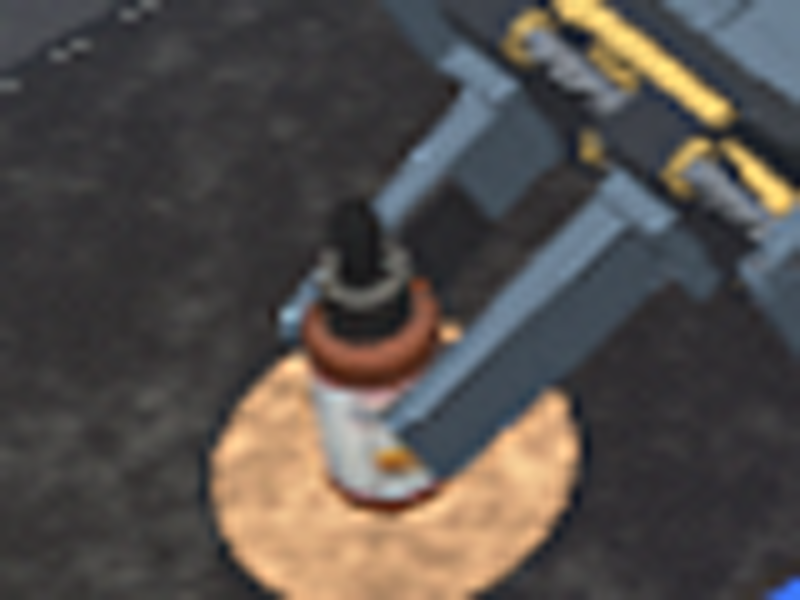

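The picture shows the bottle standing on the cork, base centre at about (248.5,301), with 5 N of contact. I'll ease up slightly, release and back out.

>>> {"fn": "step_arm", "kwargs": {
  "steps": [
    [0, 0, 0, 0.5, 0, -0.2, 0.2],
    [0, 0, 0, 0, 0, 0, 0.45],
    [0, 0, 0, 0, 0, 0, 0.6],
    [0, 0, 0, 0, 0, 0, 0.8],
    [0, 0, 0, 0, 0, 0, 0.8],
    [0, 0, 0, 0, 0, 0, 0.8],
    [0, 0, 0, 0, 0, -6, 0.8],
    [0, 0, 0, 0, 0, -15, 0.8]
  ]
}}

```text
time_s: 11.5
ee_pos: [466.5, 280.7, 41.2]
ee_rot: [179.9, -70.0, 89.9]
force: [0.5, -0.5, 0.0]
gripper_width: 72.9
gripper_force: 0.0
```

```bash
python3 - <<'E'
from h import *
st()
plan([((467,190,75),G(90,70),3),((440,130,150),G(90,45),3),((460,20,230),G(90,0),6),((500,-100,250),G(94.4,0),4)],0.8)
E
```

```text
11.5 q [ -5.7  43.5 124.9  80.5  71.5 -77.8] p [466.5 280.7  41.2] [179.9 -70.   89.9] F [ 0.5 -0.5  0. ] w 72.9 gf 0.0
[[0.1,0,0,0.2,0.3,-32.3,0.8],[0.1,0,0,0.2,0.2,-32.2,0.8],[0,0,0,0.2,0.2,-32.3,0.8],[0,-8.3,0,16.6,-9,-27.4,0.8],[0,-8.3,0,12.5,-9,-29.5,0.8],[0,-8.4,0,8.2,-9,-30.9,0.8],[0,-7.5,0,-3.6,3.3,-22.4,0.8],[0,-7.5,0,-6.4,3.4,-21.7,0.8]]
[[0,-7.5,0,-9.2,3.3,-20.8,0.8],[0,-7.5,0,-11.9,3.3,-19.3,0.8],[0,-7.5,0,-14.3,3.4,-17.6,0.8],[0,-7.5,0,-16.4,3.3,-15.6,0.8],[0,0,-1.1,-30,10,-5,0.8],[0,0,-1.1,-30.2,9.5,-5,0.8],[0,0,-1.1,-30.4,8.8,-4.9,0.8],[0,0,-1.1,-30.5,8.3,-5,0.8]]
end [ 500. -100.  250.] [-180.     0.    94.4]
```

>>> {"fn": "step_arm", "kwargs": {
  "steps": [
    [0, 0, 0, 0, 0, -32, 0.8],
    [0, 0, 0, 0, 0, -32, 0.8],
    [0, 0, 0, 0, 0, -32, 0.8],
    [0, -8.3, 0, 16.5, -9, -27.5, 0.8],
    [0, -8.3, 0, 12.5, -9, -29.5, 0.8],
    [0, -8.4, 0, 8, -9, -31, 0.8],
    [0, -7.5, 0, -3.5, 3.5, -22.5, 0.8],
    [0, -7.5, 0, -6.5, 3.5, -22, 0.8]
  ]
}}

```text
time_s: 12.5
ee_pos: [445.5, 91.8, 177.2]
ee_rot: [179.8, -29.6, 89.7]
force: [-0.1, 0.4, 0.1]
gripper_width: 73.1
gripper_force: 0.0
```

```bash
python3 - <<'E'
from h import *
st()
f=grab_frame("scene");g=grab_frame("top")
cv2.imwrite("pics/s4.png",np.hstack([cv2.resize(f["image"][240:340,190:310],(480,400),interpolation=2),cv2.resize(g["image"][170:250,175:235],(300,400),interpolation=2)]))
plan([((480,20,240),G(60,0),6),((570,-128,240),G(4.4,0),10)],0.6)
E
```

```text
12.5 q [-11.   11.3 112.3  32.2  66.  -26.5] p [445.5  91.8 177.2] [179.8 -29.6  89.7] F [-0.1  0.4  0.1] w 73.1 gf 0.0
[[-1.2,-4.9,4.9,-5.5,5.6,-14.8,0.6],[-1.2,-4.9,4.8,-6.3,6.3,-14.2,0.6],[-1.2,-4.8,4.9,-6.9,7.3,-13.4,0.6],[-1.2,-4.9,4.9,-7.3,8.1,-12.8,0.6],[-1.2,-4.9,4.8,-7.7,9,-11.8,0.6],[-1.2,-4.9,4.9,-7.8,9.8,-11.1,0.6],[0,0,5.6,-8.3,15.2,0,0.6],[0,0,5.5,-6.8,15.9,0,0.6]]
[[0,0,5.6,-5.2,16.6,0,0.6],[0,0,5.5,-3.7,16.9,0,0.6],[0,0,5.6,-1.9,17.2,0,0.6],[0,0,5.6,-0.3,17.3,0,0.6],[0,0,5.5,1.4,17.3,0,0.6],[0,0,5.6,3.1,17,0,0.6],[0,0,5.5,4.7,16.7,0,0.6],[0,0,5.6,6.3,16.2,0.1,0.6]]
end [ 570.  -128.1  240. ] [180.    0.    4.4]
```

View pics/s4.png

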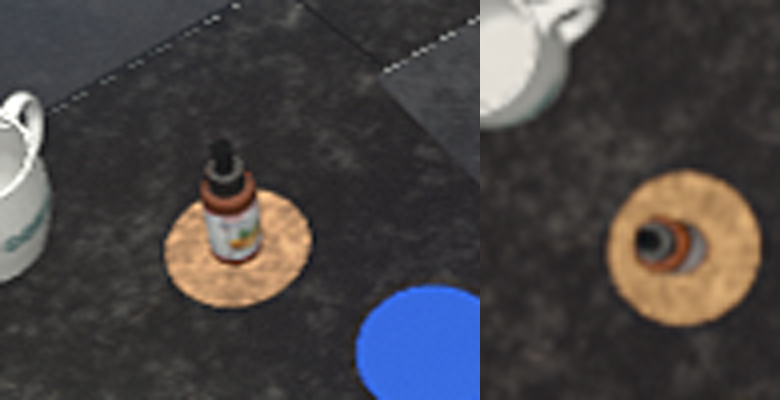

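The bottle stands free and upright on the coaster, with its base at about (236,250) in the crop, near the middle of the cork. Next, move above the knob.

>>> {"fn": "step_arm", "kwargs": {
  "steps": [
    [-1.2, -4.9, 4.9, -5.5, 5.5, -15, 0.6],
    [-1.2, -4.9, 4.8, -6.5, 6.5, -14, 0.6],
    [-1.2, -4.8, 4.9, -7, 7.5, -13.5, 0.6],
    [-1.2, -4.9, 4.9, -7.5, 8, -13, 0.6],
    [-1.2, -4.9, 4.8, -7.5, 9, -12, 0.6],
    [-1.2, -4.9, 4.9, -8, 10, -11, 0.6],
    [0, 0, 5.6, -8.5, 15, 0, 0.6],
    [0, 0, 5.5, -7, 16, 0, 0.6]
  ]
}}

```text
time_s: 13.6
ee_pos: [495.5, -10.6, 234.4]
ee_rot: [-179.3, 0.4, 48.7]
force: [-0.8, 0.1, -0.1]
gripper_width: 54.8
gripper_force: 0.0
```

>>> {"fn": "step_arm", "kwargs": {
  "steps": [
    [0, 0, 5.6, -5, 16.5, 0, 0.6],
    [0, 0, 5.5, -3.5, 17, 0, 0.6],
    [0, 0, 5.6, -2, 17, 0, 0.6],
    [0, 0, 5.6, 0, 17.5, 0, 0.6],
    [0, 0, 5.5, 1.5, 17.5, 0, 0.6],
    [0, 0, 5.6, 3, 17, 0, 0.6],
    [0, 0, 5.5, 4.5, 16.5, 0, 0.6],
    [0, 0, 5.6, 6.5, 16, 0, 0.6]
  ]
}}

```text
time_s: 14.6
ee_pos: [567.7, -129.0, 233.1]
ee_rot: [-179.7, 0.8, 4.2]
force: [-0.4, -0.2, 0.0]
gripper_width: 54.5
gripper_force: 0.0
```

```bash
cat >> h.py <<'E'
def wcam():
    s=state();w=grab_frame("wrist");T=np.eye(4)
    T[:3,:3]=R.from_euler("xyz",s["ee_rot"],degrees=True).as_matrix();T[:3,3]=s["ee_pos"]
    C=T@np.array(w["tool_from_camera"])
    w["origin"]=C[:3,3];w["rotation"]=R.from_matrix(C[:3,:3]).as_euler("xyz",degrees=True)
    return w
def red(f):
    h=cv2.cvtColor(f["image"],cv2.COLOR_BGR2HSV)
    m=cv2.inRange(h,(0,160,70),(6,255,255))|cv2.inRange(h,(173,160,70),(180,255,255))
    n,l,st_,c=cv2.connectedComponentsWithStats(m)
    return [(np.round(c[i],1).tolist(),st_[i].tolist()) for i in range(1,n) if st_[i][4]>40]
E
python3 - <<'E'
from h import *
st();w=wcam();np.save("w5.npy",w,allow_pickle=True)
print(red(w)); 
for z in (145,160): print(np.round(proj(w,(580,-128,z)),1))
cv2.imwrite("pics/w5.png",w["image"])
E
```

```text
14.6 q [-14.   18.8  86.2   0.1  75.9  71.8] p [ 567.7 -129.   233.1] [-179.7    0.8    4.2] F [-0.4 -0.2  0. ] w 54.5 gf 0.0
[([587.6, 150.3], [545, 126, 86, 50, 1842]), ([319.5, 182.5], [310, 170, 20, 24, 361])]
[317.  182.6]
[316.9 186.6]
```

View pics/w5.png

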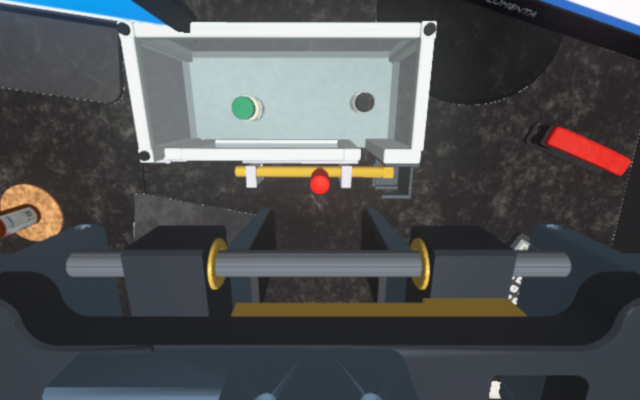

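The wrist picture shows the knob at (320,183) above the bolt, between the barrels at 251 and 346. The gate is shut.

```bash
python3 - <<'E'
from h import *
w=load("w5.npy")
print(onz(w,319.6,184.3,160),onz(w,319.5,182.5,155))
print("guard yaw", [np.round(onz(w,*a,127),1).tolist() for a in((124,29),(430,29),(145,156))])
plan([((581,-130,172),G(4.4,0),4),((581,-130,136),G(4.4,0),4)],0.5)
E
```

```text
[ 582.27994018 -130.21913754  160.        ] [ 582.67546798 -130.09980188  155.        ]
guard yaw [[699.4, 47.8, 127.0], [718.1, -215.3, 127.0], [589.8, 39.7, 127.0]]
[[-0.1,0.2,-0.1,3.2,0.1,15.2,0.5],[0,0.1,-0.1,3.1,0,15.2,0.5],[-0.1,0.2,-0.1,3.2,0.1,15.2,0.5],[0,0.2,-0.1,3,0,15.2,0.5],[0,0,0,0,0,9,0.5],[0,0,0,0,0,9,0.5],[0,0,0,0,0,9,0.5],[0,0,0,0,0.1,9,0.5]]
end [ 581. -130.  136.] [-180.    -0.     4.4]
```

>>> {"fn": "step_arm", "kwargs": {
  "steps": [
    [0, 0.2, -0.1, 3.5, 0, 15, 0.5],
    [0, 0.2, 0, 3.5, 0, 15, 0.5],
    [0, 0.2, 0, 3.5, 0, 15, 0.5],
    [0, 0.2, 0, 3, 0, 15, 0.5],
    [0, 0, 0, 0, 0, 10, 0.5],
    [0, 0, 0, 0, 0, 10, 0.5],
    [0, 0, 0, 0, 0, 10, 0.5],
    [0, 0, 0, 0, 0, 7, 0.5]
  ]
}}

```text
time_s: 15.65
ee_pos: [582.4, -126.7, 137.7]
ee_rot: [-179.8, -0.3, 4.5]
force: [0.4, 0.2, 1.7]
gripper_width: 45.7
gripper_force: 0.0
```

```bash
python3 - <<'E'
from h import *
st();w=wcam();np.save("w6.npy",w,allow_pickle=True);print([b for b in red(w)]);print(proj(w,(582,-130,160)))
E
```

```text
15.65 q [-13.5  23.3  93.6   0.3  63.   71.9] p [ 582.4 -126.7  137.7] [-179.8   -0.3    4.5] F [0.4 0.2 1.7] w 45.7 gf 0.0
[([629.3, 166.0], [614, 151, 26, 33, 586]), ([321.1, 235.6], [306, 218, 31, 32, 781])]
[321.3607061  250.31629052]
```

>>> {"fn": "step_arm", "kwargs": {
  "steps": [
    [0, 0, 0, -0.5, 3.3, 0.5, 0.5],
    [0, 0, 0, 0, 0, 0, 0.3],
    [0, 0, 0, 0, 0, 0, 0.1],
    [0, 0, 0, 0, 0, 0, 0.1],
    [0, 0, 0, 0, 0, 0, 0.1],
    [0, 0, 0, 0, 0, 0, 0.1],
    [0, 0, 0, 0, 0, 0, 0.1],
    [0, 0, 0, 0, 0, 0, 0.1]
  ],
  "force": 5
}}

```text
time_s: 16.7
ee_pos: [582.3, -128.7, 138.0]
ee_rot: [-179.7, -0.3, 4.5]
force: [-0.2, 5.7, 2.1]
gripper_width: 17.7
gripper_force: 5.0
```

>>> {"fn": "step_arm", "kwargs": {
  "steps": [
    [0, 0, 0, 0, -1, 0, 0.1],
    [0, 0, 0, 0, 0, 0, 0.1],
    [0, 0, 0, 0, 0, -3, 0.1],
    [0, 0, 0, 0, 0, -3, 0.1],
    [0, 0, 0, 0, 0, -3, 0.1],
    [0, 0, 0, 0, 0, -3, 0.1],
    [0, 0, 0, 0, 0, -1, 0.1],
    [0, 0, 0, 0, 0, 0, 0.1]
  ]
}}

```text
time_s: 17.7
ee_pos: [582.2, -128.7, 150.8]
ee_rot: [-179.8, -0.3, 4.5]
force: [0.9, 4.7, -0.9]
gripper_width: 18.0
gripper_force: 5.0
```

```bash
python3 - <<'E'
from h import *
st();w=wcam();g=grab_frame("top");s=grab_frame("scene");print([b for b in red(w)])
cv2.imwrite("pics/w7.png",np.hstack([w["image"][100:300,200:500],cv2.resize(s["image"][140:200,290:365],(250,200),interpolation=2)]))
E
```

```text
17.7 q [-13.7  22.7  92.5   0.3  64.6  71.7] p [ 582.2 -128.7  150.8] [-179.8   -0.3    4.5] F [ 0.9  4.7 -0.9] w 18.0 gf 5.0
[([622.5, 165.8], [600, 149, 40, 38, 1009]), ([318.1, 235.4], [303, 218, 31, 32, 799])]
```

View pics/w7.png

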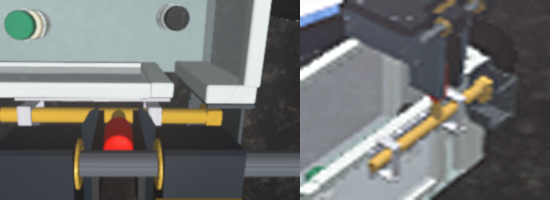

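The picture shows the knob held between the fingers and the bolt raised out of its sagged position, with its nose above the keeper. Now draw it towards the hinge.

>>> {"fn": "step_arm", "kwargs": {
  "steps": [
    [0, 0, 0, 0, -2, 0, 0.1],
    [0, 0, 0, 0, -3, 0, 0.1],
    [0, 0, 0, 0, -3, 0, 0.1],
    [0, 0, 0, 0, -3, 0, 0.1],
    [0, 0, 0, 0, -4, 0, 0.1],
    [0, 0, 0, 0, -4, 0, 0.1],
    [0, 0, 0, 0, -4, 0, 0.1],
    [0, 0, 0, 0, -4, 0, 0.1]
  ],
  "force": 8
}}

```text
time_s: 18.85
ee_pos: [580.2, -101.9, 150.9]
ee_rot: [-179.8, -0.3, 4.5]
force: [2.2, 0.4, -1.7]
gripper_width: 17.6
gripper_force: 8.0
```

>>> {"fn": "step_arm", "kwargs": {
  "steps": [
    [0, 0, 0, 0, -2, 0, 0.1],
    [0, 0, 0, 0, -2, 0, 0.1],
    [0, 0, 0, 0, -2, 0, 0.1],
    [0, 0, 0, 0, -1, 0, 0.1],
    [0, 0, 0, 0, 0, 0, 0.1],
    [0, 0, 0, 0, 0, 0, 0.1],
    [0, 0, 0, 0, 0, 0, 0.1],
    [0, 0, 0, 0, 0, 0, 0.1]
  ]
}}

```text
time_s: 19.85
ee_pos: [579.5, -95.0, 150.9]
ee_rot: [-179.8, -0.3, 4.5]
force: [2.7, 0.9, -1.6]
gripper_width: 17.8
gripper_force: 8.0
```

```bash
python3 - <<'E'
from h import *
st();w=wcam();print(red(w))
# gate arc: hinge in world from guard; knob now at TCP
yaw=np.radians(4.2);x=np.array([np.cos(yaw),np.sin(yaw)]);y=np.array([-np.sin(yaw),np.cos(yaw)])
k=np.array(state()["ee_pos"]);fl=np.array([589,40.5])  # post centre ~guard(-51?,+130?)
BL=np.array([699,47.9]);BR=np.array([718.5,-216.4])
print("widths",np.linalg.norm(BL-BR),np.linalg.norm(BL-fl))
c=(fl+(BR))/2;print("centre",c)
h=c-61*x+120*y;print("hinge",h,"knob rel", (k[:2]-h)@x,(k[:2]-h)@y)
for lab,a in(("p",np.linspace(0,.37,17)),):
    T=[]
    for ai in a[1:]:
        q=R.from_rotvec([0,0,-ai]).apply(np.r_[k[:2]-h,0])[:2]+h
        T.append(((q[0],q[1],k[2]),R.from_rotvec([0,0,-ai])*R.from_euler("xyz",state()["ee_rot"],degrees=True),1))
    plan(T,0.1)
E
```

```text
19.85 q [-10.6  21.9  93.7   0.3  64.1  74.8] p [579.5 -95.  150.9] [-179.8   -0.3    4.5] F [ 2.7  0.9 -1.6] w 17.8 gf 8.0
[([636.7, 165.3], [633, 157, 7, 16, 72]), ([318.2, 235.4], [303, 218, 31, 32, 799])]
widths 265.0183767213134 110.2486281093783
centre [653.75 -87.95]
hinge [584.12523323  27.26020724] knob rel -13.538982767857036 -121.6091645162156
[[0,0,1.3,-2.8,-0.4,0,0.1],[0,0,1.3,-2.8,-0.3,0,0.1],[0,0,1.4,-2.8,-0.4,0,0.1],[0,0,1.3,-2.8,-0.3,-0.1,0.1],[0,0,1.3,-2.8,-0.4,0,0.1],[0,0,1.3,-2.8,-0.4,0,0.1],[0,0,1.4,-2.8,-0.3,0,0.1],[-0.1,0,1.3,-2.9,-0.4,0,0.1]]
[[0,0,1.3,-2.8,-0.3,0,0.1],[0,0,1.3,-2.8,-0.4,0,0.1],[0,0,1.4,-2.8,-0.4,0,0.1],[0,0.1,1.3,-2.8,-0.3,-0.1,0.1],[0,0,1.3,-2.8,-0.4,0,0.1],[0,0,1.3,-2.8,-0.3,0,0.1],[0,0,1.4,-2.8,-0.4,0,0.1],[0,0,1.3,-2.8,-0.4,0,0.1]]
end [535.6 -85.  150.8] [-179.8   -0.3  -16.7]
```

The knob moved 34 mm with the fingers, so the bolt is drawn. Now grip harder and swing the gate along its arc.

>>> {"fn": "step_arm", "kwargs": {
  "steps": [
    [0, 0, 0, 0, 0, 0, 0.1],
    [0, 0, 0, 0, 0, 0, 0.1],
    [0, 0, 1.3, -2.8, -0.4, 0, 0.1],
    [0, 0, 1.3, -2.8, -0.4, 0, 0.1],
    [0, 0, 1.3, -2.8, -0.4, 0, 0.1],
    [0, 0, 1.3, -2.8, -0.4, 0, 0.1],
    [0, 0, 1.3, -2.8, -0.4, 0, 0.1],
    [0, 0, 1.3, -2.8, -0.4, 0, 0.1]
  ],
  "force": 40
}}

```text
time_s: 20.9
ee_pos: [562.7, -93.2, 150.9]
ee_rot: [-179.8, -0.3, -3.4]
force: [3.9, 0.8, -0.7]
gripper_width: 16.7
gripper_force: 40.0
```

>>> {"fn": "step_arm", "kwargs": {
  "steps": [
    [0, 0, 1.3, -2.8, -0.4, 0, 0.1],
    [0, 0, 1.3, -2.8, -0.4, 0, 0.1],
    [0, 0, 1.4, -2.8, -0.3, 0, 0.1],
    [0, 0, 1.3, -2.8, -0.4, 0, 0.1],
    [0, 0, 1.3, -2.8, -0.4, 0, 0.1],
    [0, 0, 1.4, -2.8, -0.4, 0, 0.1],
    [0, 0, 1.3, -2.8, -0.4, 0, 0.1],
    [0, 0, 1.3, -2.8, -0.4, 0, 0.1]
  ]
}}

```text
time_s: 21.9
ee_pos: [541.1, -87.3, 150.8]
ee_rot: [-179.8, -0.3, -14.0]
force: [6.3, -0.7, -0.9]
gripper_width: 16.7
gripper_force: 40.0
```

>>> {"fn": "step_arm", "kwargs": {
  "steps": [
    [0, 0, 1.3, -2.8, -0.4, 0, 0.1],
    [0, 0, 1.3, -2.8, -0.4, 0, 0.1],
    [0, 0, 0, 0, 0, 0, 0.1],
    [0, 0, 0, 0, 0, 0, 0.1],
    [0, 0, 0, 0, 0, 0, 0.1],
    [0, 0, 0, 0, 0, 0, 0.1],
    [0, 0, 0, 0, 0, 0, 0.1],
    [0, 0, 0, 0, 0, 0, 0.1]
  ]
}}

```text
time_s: 22.9
ee_pos: [535.9, -85.2, 150.8]
ee_rot: [-179.8, -0.3, -16.5]
force: [5.3, -1.4, -1.0]
gripper_width: 16.8
gripper_force: 40.0
```

```bash
python3 - <<'E'
from h import *
st();w=wcam();s=grab_frame("scene");t=grab_frame("top");print(red(w))
cv2.imwrite("pics/e8.png",np.vstack([np.hstack([w["image"][60:310,100:500],cv2.resize(s["image"][135:235,250:400],(375,250),interpolation=2)]),np.hstack([cv2.resize(t["image"][115:215,285:445],(400,250),interpolation=2),cv2.resize(s["image"][240:340,180:330],(375,250),interpolation=2)])]))
E
```

```text
22.9 q [-10.4  18.1  99.7   0.2  61.9  96.1] p [535.9 -85.2 150.8] [-179.8   -0.3  -16.5] F [ 5.3 -1.4 -1. ] w 16.8 gf 40.0
[([318.4, 235.5], [303, 218, 31, 32, 777])]
```

View pics/e8.png

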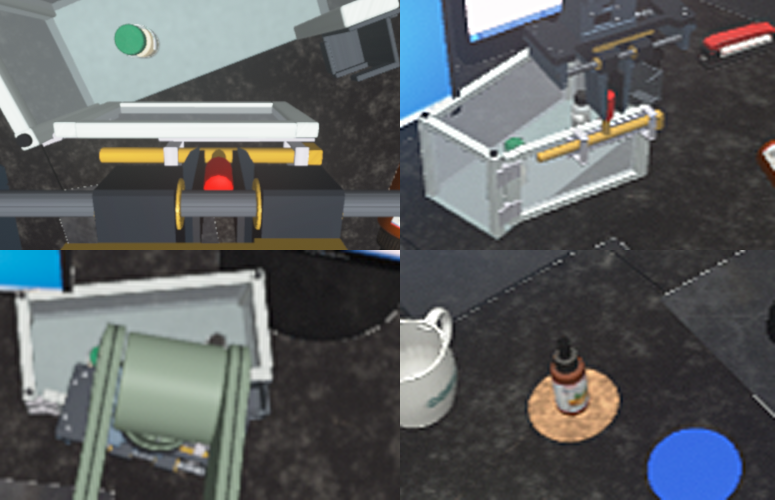

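The gate is ajar at about 0.37 rad, the knob is held at (218,172) in the crop, and the bolt is drawn. The bottle stands on the cork and both vials are where they were. I'll hand it in.

```bash
python3 -c "
from workcell import *
print(job_done())"
```

```text
the job is handed in; nothing more can be done
None
```

I handed the job in at about 23 s, before the verdict was shown: the bottle stands upright and released on the cork coaster, the bolt was lifted over the lip and drawn about 34 mm, and the gripper is holding the gate ajar at about 0.37 rad (free edge roughly 7 cm out).

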